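Find the key that fits the centrifuge rotor nut

ROBOT

A 7-joint arm with a two-finger parallel gripper is mounted at the origin on the work surface. World frame = base frame: x ahead of the robot, y to its left, z up, the work surface at z = 0. Lengths are in mm, angles in rad, forces in N, time in s.
With the tool pointing down it reaches from about 400 to 875 mm from the base axis. Payload 4.4 kg.
Tool frame: the origin (TCP) lies at the very end of the fingers, on their centre line; the grasp point (between the pads) lies 19 mm behind it; z points along the fingers, x is the direction in which the jaws open and shut, and the axes are right-handed (so a half turn about z gives the same grasp; the last joint's range is limited). The gripper opens to 85 mm and grips with 20 to 120 N. Pads are 22 mm wide; open, the fingers measure 114 mm over their backs; the gripper's body (76 mm by 85 mm) begins 54 mm behind the grasp point. The pads swing forward as they close: fully open they stand 13 mm farther back than shut.
Start: joints at [-1.186, 0.628, 0.038, 1.517, -0.027, 0.996, -0.02], TCP at [283.175, 585.089, 231.313] pointing down, gripper open.
Joint ranges: [-3.06, 3.06], [-0.37, 2.12], [-1.25, 1.32], [0.18, 2.47], [-1.1, 4.24], [0.23, 1.98], [-2.94, 2.94]. Speed limits (rad/s): [2.57, 2.57, 3.14, 3.14, 3.14, 3.14, 3.14].

INTERFACE

Orientations are given as [roll, pitch, yaw] about the fixed x, y, z axes, in that order (R = Rz(yaw) Ry(pitch) Rx(roll)).
In Python, from cell import telemetry, get_image, get_calibration, ctrl gives the robot as it stands. The module is installed in compiled form; this text tells all that it offers.
- The arm moves only by the tool arm_command, never from a script. Its arguments are lists of equal length, an entry for each row: "rot": the turn, a rotation vector about the world's x, y, z in degrees, a list of three; "slide": the shift along the world's x, y, z in mm, a list of three; "gripper": the finger opening in mm, from 0 to 85.4. A call has 1 to 5 rows; each row shifts and turns the pose as measured when the row begins; what a row does not reach is not made up. A row lasts 1/12 s, in which the tool goes at most 41.7 mm and 7.16 degrees, less where a joint would pass 70% of its speed; a pose out of reach is approached as far as the arm can. A call with a gripper value outside its range is refused whole. The fingers move at their own pace and stop on an object; the grip force is fixed at half the most. Time passes only in rows, so rows that do not move let the fingers close. It gives the time, the measured TCP pose, the force and the opening at its end, in the units of the state.
- telemetry.read_state(): the state, without advancing time (a new reading comes with each control period).
- get_image(name): name is "scene" or "top" or "wrist"; returns (picture, depth): 480x640x3 uint8, red, green, blue; 480x640 float32, mm along the optical axis (not along the pixel's ray), 0 where there is no reading.
- get_calibration(name): a dict with "fx", "fy", "cx", "cy" (pixels), "xyz" and "attitude" of the camera in the world. Camera axes: x right, y up, looking along -z (the intrinsics and any distortion apply to the point x, -y, -z); pixel columns grow to the right and rows downward; lengths in mm; the calibration is good to about 2 mm. A picture is of the moment at which its call begins: read the wrist's pose just before it. get_calibration takes no time and is no camera call; for the wrist camera it gives the pose at the moment of the call.
- ctrl.finish_job(): hands the job in, once; it reports no verdict.
The state is a dict: "clock": time; "qpos": joint angles; "qd": joint speeds; "tau": joint torques, N m; "eef_pos": TCP position; "tool_rot": TCP orientation; "force": force on the tool from outside, world axes, zero at the start; "torque": the same for the moment, N m; "width": finger opening in mm.
Only numpy, scipy, OpenCV 4.12 (cv2) and the standard library are available. Lean on these libraries where they do the work, as an engineer would, in place of code of your own. Each camera call takes 0.05 s, during which the arm holds its last target.

TASK

The rotor of the open bench centrifuge is about to come off: of the three look-alike red-handled keys in the blue rack, find by trying the one that fits the hex nut in the middle of the rotor; the other two are too small to go over it. Do not force them, and stand a key that does not fit back upright in a hole of the rack. Finish with the fitting key fully down over the nut, upright and still held in the gripper, and leave the other things on the bench where they are.

Things in the scene. Friction and masses are not known exactly. Their poses are not given: they have to be found in the camera images.
- centrifuge: light grey bench centrifuge, fixed: casing 220 (its x) x 267 mm (its y), deck 125 mm high, slate control panel on its +y side; lid hinged along its -y side, 128 mm from the rotor axis, standing open and leaning 25 degrees outward, top edge 330 mm high. Round rotor chamber 166 mm across. Origin: on the bench straight under the rotor axis
- nut_seat (a point): centre of the nut's foot on the flat hub (45 mm across), 92 mm above the bench. Steel hex nut 20 mm across flats, corners along this frame's x, 16 mm tall (top 3 mm bevelled), round cap up to 21 mm. Turns with the rotor, which yields at 0.08 N m and stays where left. The key that goes over the nut rests with its underside on the hub, its origin here; a smaller one stops 14 mm or more higher
- key_rack: fixed blue plastic rack for the keys, 230 (its x) x 66 x 30 mm, with three round holes 40 mm wide and 24 mm deep with bevelled mouths, in a row along its x, at -75, 0 and +75 mm. A key stands in a hole with its underside 6 mm above the bench. Origin: centre of its underside
- key_1: one of three keys alike outside, upright, about 130 g, 92 mm tall: steel tube 28 mm tall, hexagonal outside (31 mm across flats), with a 24 mm deep hex socket in its underside, hexagon corners along x; 14 mm shank; red flat handle 60 to 92 mm up, 44 mm wide (x), 14 mm thick (y). Socket 14, 17 or 21.8 mm across flats: which is which shows only by trying. Origin: centre of underside
- key_2: one of three keys alike outside, upright, about 130 g, 92 mm tall: steel tube 28 mm tall, hexagonal outside (31 mm across flats), with a 24 mm deep hex socket in its underside, hexagon corners along x; 14 mm shank; red flat handle 60 to 92 mm up, 44 mm wide (x), 14 mm thick (y). Socket 14, 17 or 21.8 mm across flats: which is which shows only by trying. Origin: centre of underside
- key_3: one of three keys alike outside, upright, about 130 g, 92 mm tall: steel tube 28 mm tall, hexagonal outside (31 mm across flats), with a 24 mm deep hex socket in its underside, hexagon corners along x; 14 mm shank; red flat handle 60 to 92 mm up, 44 mm wide (x), 14 mm thick (y). Socket 14, 17 or 21.8 mm across flats: which is which shows only by trying. Origin: centre of underside
- vial: bystander: clear vial 24 mm across, 48 mm tall, violet cap. Origin: centre of its underside
- tip_box: bystander: frosted box 88 x 125 x 69 mm with a clear lid. Origin: centre of its underside
- reagent: bystander: brown bottle 56 mm across, 105 mm tall, orange cap. Origin: centre of its underside
- marker: bystander: black pen with a green cap, lying, 130 mm long, 12 mm thick. Origin: centre of its underside
- spatula: bystander: flat steel spatula, lying, 180 mm long, 5 mm thick. Origin: centre of its underside
Not all that is in view belongs to the job. Leave any turquoise or white look-alike of the key_2 alone.

How it is judged (in metres and radians):
At the end, for the whole second after the job is handed in: The fitting key sits on the nut (underside within 3 mm of the hub, axis within 3 mm of the nut's, tilt under 4.5 degrees), at rest and held by the fingers with more than 1 N; the two other keys stand upright (within 11 degrees), released and at rest, in holes of the rack (((horizontal distance between key_1 and nut_seat below 0.003 m and z of key_1 in the frame of nut_seat between -0.003 and 0.003 m and angle between key_1's own z axis and vertical below 0.08 rad and contact force between key_1 and the fingers above 1 N and linear speed of key_1 below 0.02 m/s and x of key_2 in the frame of key_rack between -0.085 and 0.085 m and y of key_2 in the frame of key_rack between -0.01 and 0.01 m and z of key_2 in the frame of key_rack between 0.002 and 0.012 m and angle between each of key_2, key_3's own z axis and vertical below 0.2 rad and contact force between each of key_2, key_3 and the fingers below 0.1 N and linear speed of each of key_2, key_3 below 0.03 m/s and x of key_3 in the frame of key_rack between -0.085 and 0.085 m and y of key_3 in the frame of key_rack between -0.01 and 0.01 m and z of key_3 in the frame of key_rack between 0.002 and 0.012 m) or (horizontal distance between key_2 and nut_seat below 0.003 m and z of key_2 in the frame of nut_seat between -0.003 and 0.003 m and angle between key_2's own z axis and vertical below 0.08 rad and contact force between key_2 and the fingers above 1 N and linear speed of key_2 below 0.02 m/s and x of key_1 in the frame of key_rack between -0.085 and 0.085 m and y of key_1 in the frame of key_rack between -0.01 and 0.01 m and z of key_1 in the frame of key_rack between 0.002 and 0.012 m and angle between each of key_1, key_3's own z axis and vertical below 0.2 rad and contact force between each of key_1, key_3 and the fingers below 0.1 N and linear speed of each of key_1, key_3 below 0.03 m/s and x of key_3 in the frame of key_rack between -0.085 and 0.085 m and y of key_3 in the frame of key_rack between -0.01 and 0.01 m and z of key_3 in the frame of key_rack between 0.002 and 0.012 m) or (horizontal distance between key_3 and nut_seat below 0.003 m and z of key_3 in the frame of nut_seat between -0.003 and 0.003 m and angle between key_3's own z axis and vertical below 0.08 rad and contact force between key_3 and the fingers above 1 N and linear speed of key_3 below 0.02 m/s and x of key_1 in the frame of key_rack between -0.085 and 0.085 m and y of key_1 in the frame of key_rack between -0.01 and 0.01 m and z of key_1 in the frame of key_rack between 0.002 and 0.012 m and angle between each of key_1, key_2's own z axis and vertical below 0.2 rad and contact force between each of key_1, key_2 and the fingers below 0.1 N and linear speed of each of key_1, key_2 below 0.03 m/s and x of key_2 in the frame of key_rack between -0.085 and 0.085 m and y of key_2 in the frame of key_rack between -0.01 and 0.01 m and z of key_2 in the frame of key_rack between 0.002 and 0.012 m))); the arm keeps its last pose, push and grip.
It fails at once if a key was forced: pressed against the centrifuge with more than 60 N (contact force between any of key_1, key_2, key_3 and centrifuge above 60 N).
It fails at once if a bystander was moved by more than 20 mm or the vial tipped over (angle between vial's own z axis and vertical above 0.7 rad or distance of any of vial, tip_box, reagent, marker, spatula from where it was at the start of the episode above 0.02 m).
It also fails if it takes over 72 s, if anything falls off the work surface, if the arm or the gripper's body presses on something with over 40 N, if the wrist force passes 120 N, or if a joint passes its speed limit or range.

## Working session

There is one attempt and no reset: what is moved stays moved. The work goes in short steps, Python scripts to look and compute and a tool call to move; the robot and the scene stay as the last step left them, time stands still between calls to the robot, and variables do not carry over. Pictures are saved under pics/ and viewed, and the job is handed in when it is done.

Besides the shell and the picture viewer there is one more tool, called as name(argument=value, ...) on one line, values as JSON. arm_command: Moves the arm, as the interface text tells. Its arguments: {"type":"object","properties":{"rot":{"type":"array"},"slide":{"type":"array"},"gripper":{"type":"array"}},"required":["rot","slide","gripper"]}

```bash
mkdir -p pics
cat > h.py <<'E'
from cell import telemetry,get_image,get_calibration,ctrl
import numpy as np,cv2
from scipy.spatial.transform import Rotation as R
def snap(n,f):
    c=get_calibration(n); p,d=get_image(n); cv2.imwrite('pics/'+f+'.png',p[:,:,::-1]); np.savez('pics/'+f+'.npz',p=p,d=d,**{k:np.array(v) for k,v in c.items()}); return p,d,c
def load(f):
    z=np.load('pics/'+f+'.npz',allow_pickle=True); return z
def rot(c):
    a=np.array(c['attitude'],float)
    return a if a.shape==(3,3) else R.from_euler('xyz',a).as_matrix()
def world(z,u,v,d):
    x=(u-z['cx'])/z['fx']*d; y=(v-z['cy'])/z['fy']*d
    return rot(z)@np.array([x,-y,-d])+np.array(z['xyz'])
def pix(z,P):
    q=rot(z).T@(np.array(P)-np.array(z['xyz'])); return z['cx']+z['fx']*q[0]/-q[2], z['cy']-z['fy']*q[1]/-q[2]
def onz(z,u,v,h):
    a=world(z,u,v,1.); o=np.array(z['xyz']); return o+(a-o)*(h-o[2])/(a[2]-o[2])
E
python3 - <<'E'
from h import *
print(telemetry.read_state())
for n in ['scene','top','wrist']:
    p,d,c=snap(n,n+'0'); print(c)
E
```

```text
{'clock': 0.0, 'qpos': array([-1.18578953,  0.62936943,  0.03842252,  1.51838714, -0.02700669,
        0.99628783, -0.02001348]), 'qd': array([ 1.19385599e-03, -1.70724266e-03, -9.42245331e-04, -1.00709086e-03,
       -1.22639290e-03,  1.00988544e-04, -9.11995575e-05]), 'tau': array([-8.92767857e-04, -5.63415956e+01,  1.22587860e+00, -1.93449390e+01,
        1.10856449e-02,  1.06452475e-02, -9.05932183e-06]), 'eef_pos': array([282.88548114, 584.50879743, 230.36750993]), 'tool_rot': array([3.14158251e+00, 1.93437391e-03, 1.11998768e+00]), 'force': array([-0.00377328,  0.86498278,  0.23549935]), 'torque': array([-0.01238661,  0.00752096, -0.02674245]), 'width': 85.73447872502786}
{'fx': 487.37333632349504, 'fy': 487.37333632349504, 'cx': 321.6432960672234, 'cy': 237.89434468515563, 'xyz': array([1117.49984942, -183.56892481,  693.4716501 ]), 'attitude': array([0.81808322, 0.00723622, 1.0705907 ])}
{'fx': 616.7880773827418, 'fy': 616.7880773827418, 'cx': 312.06971748315806, 'cy': 226.785419241364, 'xyz': array([ 350.11395292,  144.23876321, 1242.5021229 ]), 'attitude': array([ 0.1522162 ,  0.00684811, -1.597679  ])}
{'fx': 372.7906394363371, 'fy': 372.7906394363371, 'cx': 320.65169934459584, 'cy': 237.62892817231887, 'xyz': array([214.08287821, 617.83869741, 373.08629431]), 'attitude': array([-0.30983652,  0.0027784 ,  1.12048233])}
```

View pics/scene0.png

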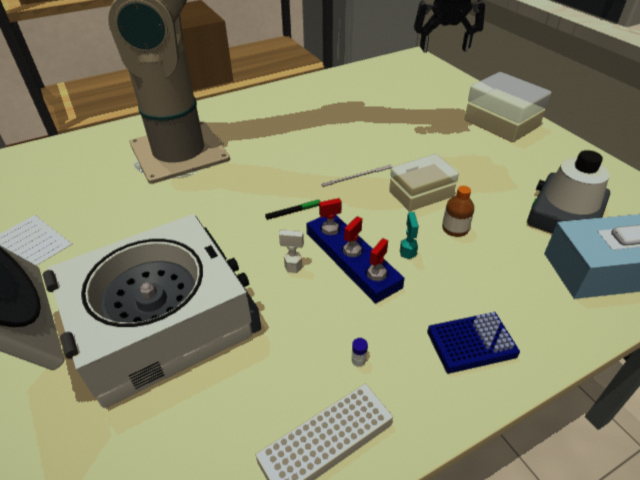

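View pics/top0.png

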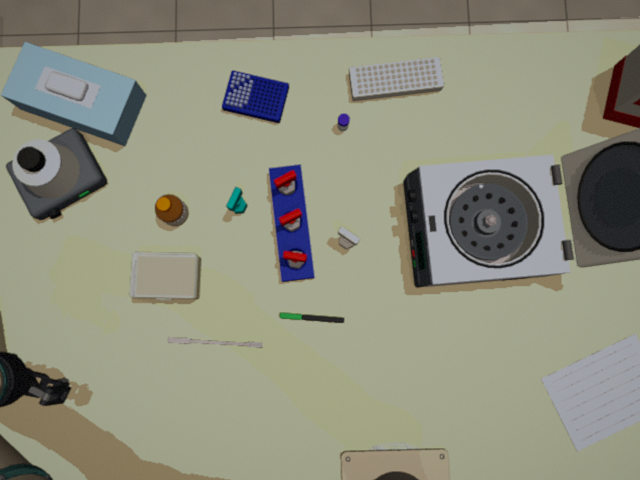

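View pics/wrist0.png

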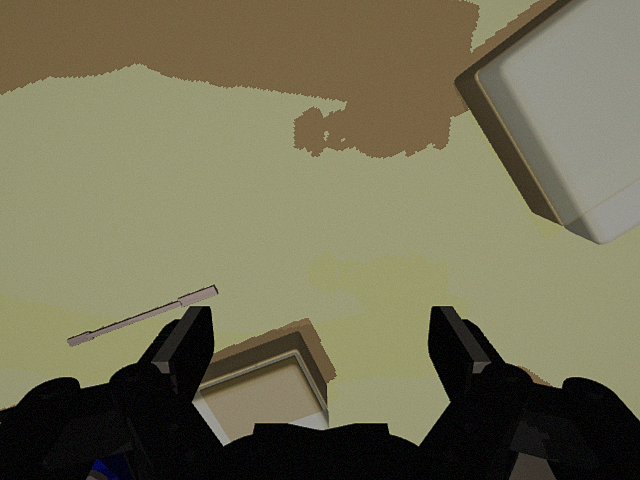

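The scene and top views show the rack (top: 270–313, 165–280) with three red keys, each turned differently. The rotor nut is at about (489,221). White and turquoise decoys stand beside the rack.

Run:
```python
from h import *
z=load('top0');p=z['p'][:,:,::-1]
a=cv2.resize(p[155:290,215:365],None,fx=5,fy=5,interpolation=cv2.INTER_CUBIC)[:600]
cv2.imwrite('pics/c1.png',cv2.resize(p[160:285,255:365],None,fx=4.8,fy=4.8,interpolation=cv2.INTER_CUBIC))
cv2.imwrite('pics/c2.png',cv2.resize(p[150:290,400:570],None,fx=4.2,fy=4.2,interpolation=cv2.INTER_CUBIC))
d=z['d']
for n,(u,v) in dict(k1=(286,182),k2=(291,217),k3=(294,257),nut=(489,221),white=(348,236),turq=(235,196),reag=(165,205),vial=(343,120),tip=(165,275),deck=(430,250)).items(): print(n,d[v,u],world(z,u,v,d[v,u]).round(1))
# red blobs top height
P=z['p'].astype(int);m=((P[:,:,0]>110)&(P[:,:,1]<50)&(P[:,:,2]<60)).astype(np.uint8)
n,l,s,c=cv2.connectedComponentsWithStats(m)
for i in range(1,n):
    if s[i,4]>40 and s[i,0]<400:
        vs,us=np.where(l==i); W=np.array([world(z,u,v,d[v,u]) for u,v in zip(us,vs)])
        top=W[W[:,2]>np.percentile(W[:,2],60)-3]
        r=cv2.minAreaRect(np.array([W[W[:,2]>80][:,:2]],np.float32))
        print(s[i],c[i],np.percentile(W[:,2],[5,50,95]),r, W[W[:,2]>80].mean(0))
```

```text
k1 1182.7892 [615.8 195.   86.8]
k2 1158.0648 [545.1 186.4 100.9]
k3 1147.9061 [469.7 182.5  99.6]
nut 1144.2864 [ 525.5 -181.1  110.9]
white 1161.8615 [507.5  80.2  91. ]
turq 1171.6428 [589.6 292.1  94.3]
reag 1159.4229 [574.  422.6 104.6]
vial 1243.5404 [749.9  79.3  45.6]
tip 1171.9993 [445.  429.3  72.1]
deck 1121.1315 [472.8 -65.9 126.5]
[274 171  22  15 142] [284.47887324 177.66197183] [ 93.11325701  98.06790686 101.34904581] ((622.474365234375, 197.4066162109375), (13.557726860046387, 41.57720184326172), 25.73291015625) [621.82150766 197.26027364  97.71159638]
[280 209  21  15 146] [289.76027397 215.65068493] [ 93.71495649  97.69559141 100.97645119] ((548.9722900390625, 189.358642578125), (14.020809173583984, 41.011837005615234), 26.5871524810791) [548.29858086 188.79320862  97.52407653]
[283 251  23  10 152] [294.15789474 255.46710526] [ 93.63936187  97.89540392 101.59752261] ((423.0823059082031, 158.61537170410156), (143.9723358154297, 37.366024017333984), 25.69525909423828) [471.92106213 181.91583951 105.21820675]
```

View pics/c1.png

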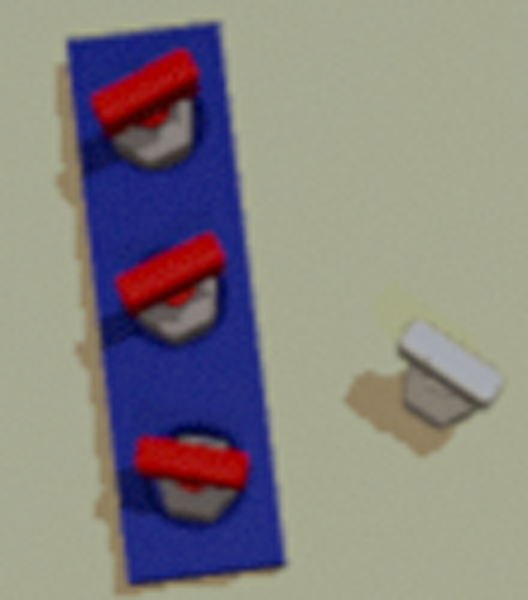

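View pics/c2.png

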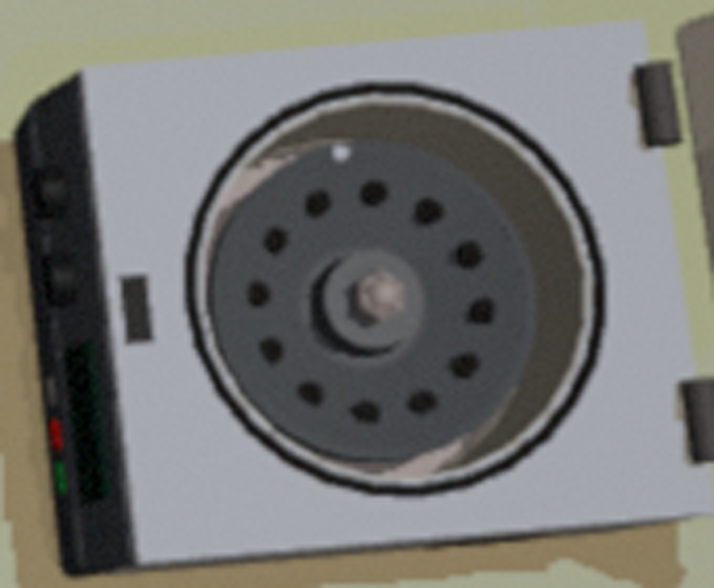

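The crops show the key_1 and key_2 handles (c1 at (148,90) and (170,270)) turned alike, while key_3 (193,460) is turned about 30° differently. The nut's cap is at c2 (382,295). I'll move over the rack for a closer look with the wrist camera.

arm_command(rot=[[0,0,-3.8],[0,0,-3.8],[0,0,-3.8],[0,0,-3.8],[0,0,-3.8]], slide=[[24,-34,3],[24,-34,3],[24,-34,3],[24,-34,3],[24,-34,3]], gripper=[85,85,85,85,85])

```text
clock: 0.57
eef_pos: [393.2, 419.5, 242.5]
tool_rot: [-3.132, 0.002, 0.797]
force: [1.6, 1.3, -0.4]
width: 85.1
```

arm_command(rot=[[0,0,-3.8],[0,0,-3.8],[0,0,-3.8],[0,0,-3.8],[0,0,-3.8]], slide=[[24,-34,3],[24,-34,3],[24,-34,3],[24,-34,3],[24,-34,3]], gripper=[85,85,85,85,85])

```text
clock: 0.98
eef_pos: [511.0, 248.0, 257.1]
tool_rot: [-3.132, 0.004, 0.449]
force: [0.2, 0.1, 0.5]
width: 85.1
```

Run:
```python
from h import *
print(telemetry.read_state()['eef_pos'])
p,d,c=snap('wrist','w1'); print(c['xyz'],c['attitude'])
```

```text
[510.95504437 248.03458763 257.10993704]
[479.45472146 316.28006837 400.47751988] [-0.30036063  0.00456113  0.44993002]
```

View pics/w1.png

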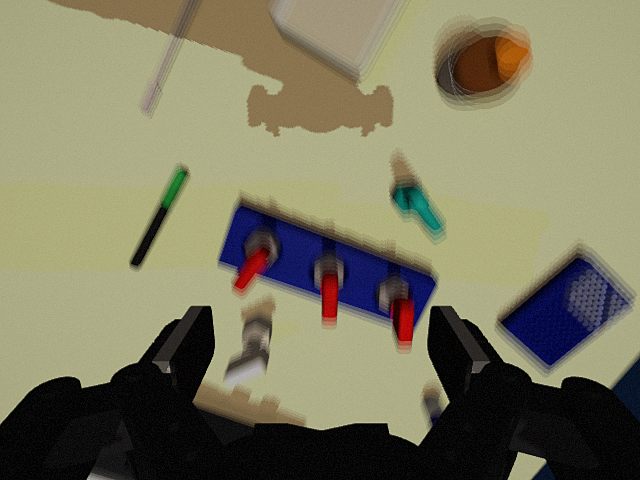

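The wrist view shows the three keys at about (252,265), (330,295) and (402,318). It is motion-blurred, so I'll retake it now that the arm is at rest.

Run:
```python
from h import *
p,d,c=snap('wrist','w2'); print(c['xyz'],c['attitude'],telemetry.read_state()['eef_pos'])
cv2.imwrite('pics/w2c.png',cv2.resize(p[190:360,210:450,::-1],None,fx=3.3,fy=3.3,interpolation=cv2.INTER_CUBIC))
```

```text
[486.1048883  307.33765628 400.79656654] [-0.30929463  0.00142277  0.4344879 ] [515.29349096 241.08442263 257.75524174]
```

View pics/w2c.png

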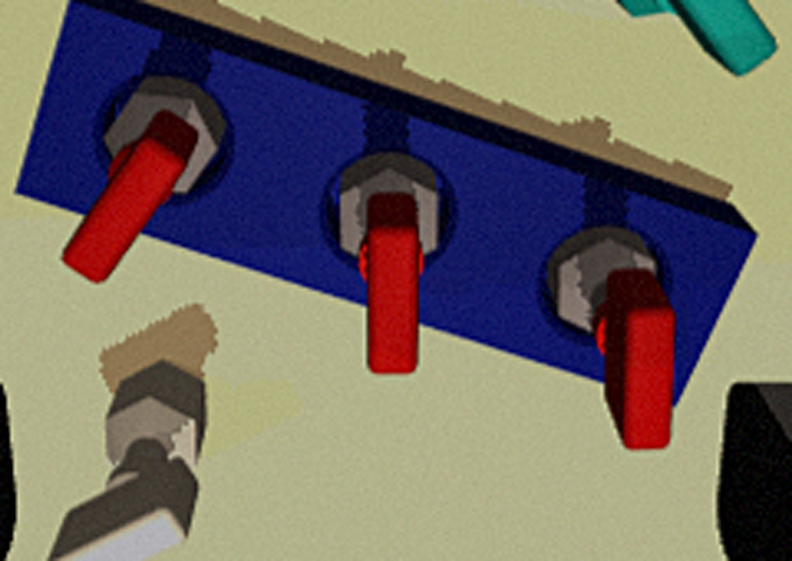

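Sharp now. The handle-top corners in the crop are:
- left: (62,260), (98,282), (148,140), (184,163)
- middle: (368,372), (417,372), (372,224), (416,226)
- right: (625,448), (670,446), (626,308), (675,308)

Run:
```python
from h import *
z=load('w2');d=z['d'];t=load('top0')
for n,C in dict(L=[(62,260),(98,282),(148,140),(184,163)],M=[(368,372),(417,372),(372,224),(416,226)],Rr=[(625,448),(670,446),(626,308),(675,308)]).items():
    W=np.array([onz(z,210+x/3.3,190+y/3.3,98) for x,y in C])
    m=np.mean(C,0);u,v=210+m[0]/3.3,190+m[1]/3.3
    w=(W[2]+W[3]-W[0]-W[1])/2
    print(n,W.mean(0).round(1),'len',np.linalg.norm(w).round(1),'wid',np.linalg.norm(W[0]-W[1]).round(1),'ang',np.degrees(np.arctan2(w[1],w[0])).round(1),'depthpt',world(z,u,v,d[int(v),int(u)]).round(1))
    print('top px',np.round(pix(t,W.mean(0)),1))
# rack corners on z=30
for x,y in [(75,3),(18,190),(757,235),(680,402)]: print(onz(z,210+x/3.3,190+y/3.3,30).round(1))
```

```text
L [475.1 178.8  98. ] len 41.4 wid 11.1 ang 78.6 depthpt [475.1 178.8  97.2]
top px [295.9 254.1]
M [550.2 186.1  98. ] len 43.0 wid 13.4 ang 114.8 depthpt [549.9 186.7  98.5]
top px [291.2 214.6]
Rr [623.8 194.3  98. ] len 42.5 wid 12.5 ang 117.8 depthpt [623.7 194.6  97.8]
top px [286.  176.5]
[434.7 207.1  30. ]
[439.6 143.   30. ]
[661.3 229.   30. ]
[668.5 165.7  30. ]
```

arm_command(rot=[[0,0,0],[0,0,0],[0,0,0],[0,0,0]], slide=[[17,-27,-20],[17,-27,-30],[0,0,-30],[0,0,0]], gripper=[50,50,50,50])

```text
clock: 1.42
eef_pos: [550.3, 188.4, 179.1]
tool_rot: [-3.137, -0.005, 0.438]
force: [-2.7, 0.5, -1.1]
width: 49.9
```

arm_command(rot=[[0,0,0],[0,0,0],[0,0,0],[0,0,0],[0,0,0]], slide=[[0,-2,-30],[0,0,-30],[0,0,-30],[0,0,-18],[0,0,0]], gripper=[50,50,50,50,50])

```text
clock: 1.83
eef_pos: [552.0, 189.6, 71.8]
tool_rot: [-3.136, -0.01, 0.44]
force: [-0.2, 0.3, 0.1]
width: 50.2
```

```bash
cat > to.py <<'E'
from h import *
import sys
a=[float(x) for x in sys.argv[1:]]  # x y z yawdeg
s=telemetry.read_state()
c=R.from_euler('xyz',s['tool_rot']); t=R.from_euler('xyz',[np.pi,0,np.radians(a[3])])
print('slide',(np.array(a[:3])-s['eef_pos']).round(1),'rot',np.degrees((t*c.inv()).as_rotvec()).round(2))
print('pos',s['eef_pos'].round(1),'rpy',np.degrees(s['tool_rot']).round(1),'F',s['force'].round(1),'w',round(s['width'],1),'t',round(s['clock'],2), 'q',s['qpos'].round(2))
E
python3 to.py 550.2 186.3 64 25.3
```

```text
slide [-1.8 -3.3 -7.8] rot [-0.54  0.4   0.1 ]
pos [552.  189.6  71.8] rpy [-179.7   -0.6   25.2] F [-0.2  0.3  0.1] w 50.2 t 1.83 q [-0.48  0.75  0.16  1.85 -0.23  0.55  0.27]
```

arm_command(rot=[[-0.5,0.4,0],[0,0,0]], slide=[[-1.8,-3.3,-7.8],[0,0,0]], gripper=[50,50])

```text
clock: 2.0
eef_pos: [550.2, 187.9, 65.1]
tool_rot: [-3.141, 0.0, 0.442]
force: [0.3, 0.1, 0.2]
width: 49.9
```

```bash
python3 to.py 550.2 186.3 64 25.3
python3 - <<'E'
from h import *
p,d,c=snap('wrist','w3')
E
```

```text
slide [-0.  -1.6 -1.1] rot [-0.05 -0.03 -0.03]
pos [550.2 187.9  65.1] rpy [-179.9    0.    25.3] F [0.3 0.1 0.2] w 49.9 t 2.0 q [-0.48  0.77  0.17  1.85 -0.22  0.55  0.27]
```

View pics/w3.png

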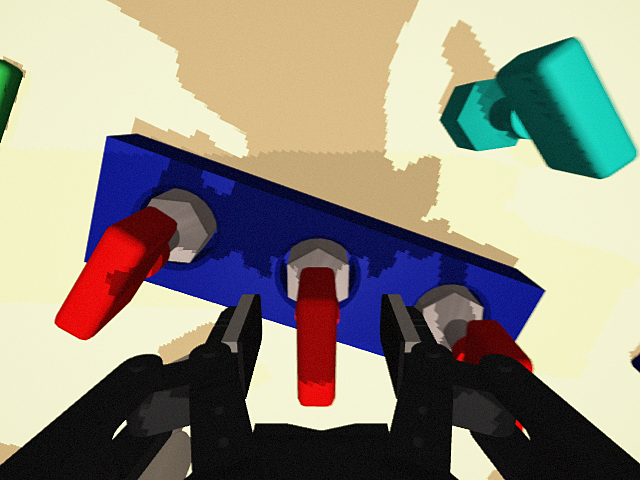

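The handle at (318,340) is centred between the fingers. I'll close and lift.

arm_command(rot=[[0,0,0],[0,0,0],[0,0,0],[0,0,0],[0,0,0]], slide=[[0,-1.5,-1],[0,0,0],[0,0,0],[0,0,0],[0,0,0]], gripper=[0,0,0,0,0])

```text
clock: 2.47
eef_pos: [551.7, 187.9, 69.6]
tool_rot: [-3.14, -0.006, 0.443]
force: [-0.4, 0.8, -0.6]
width: 12.9
```

arm_command(rot=[[0,0,0],[0,0,0],[0,0,0],[0,0,0],[0,0,0]], slide=[[0,0,0],[0,0,10],[0,0,30],[0,0,35],[0,0,35]], gripper=[0,0,0,0,0])

```text
clock: 2.88
eef_pos: [548.2, 186.4, 178.0]
tool_rot: [-3.14, 0.005, 0.443]
force: [1.3, 0.9, -1.3]
width: 13.2
```

Run:
```python
from h import *
t=load('top0')
print(onz(t,490.95,220.2,113), telemetry.read_state()['eef_pos'])
# chamber ring at deck z125 : ellipse outer approx crop (187..605, 84..494)
print(onz(t,400+396/4.2,150+289/4.2,125))
for x,y in [(85,68),(645,20),(135,562)]: print(onz(t,400+x/4.2,150+y/4.2,125))
```

```text
[ 526.61369077 -184.1905543   113.        ] [548.17738644 186.44961864 178.04159632]
[ 527.14622998 -186.98360279  125.        ]
[629.98427943 -56.77191964 125.        ]
[ 644.71398041 -305.71670682  125.        ]
[411.54068443 -66.57412982 125.        ]
```

arm_command(rot=[[0,0,0],[0,0,0],[0,0,0],[0,0,0],[0,0,0]], slide=[[0,-25,30],[0,-37,15],[0,-40,5],[0,-40,5],[-3,-40,0]], gripper=[0,0,0,0,0])

```text
clock: 3.3
eef_pos: [553.3, 13.8, 250.2]
tool_rot: [-3.141, -0.027, 0.465]
force: [0.6, -0.3, -1.9]
width: 13.3
```

arm_command(rot=[[0,0,0],[0,0,0],[0,0,0],[0,0,0],[0,0,0]], slide=[[-3,-40,0],[-3,-40,0],[0,-40,0],[0,-40,0],[0,-30,0]], gripper=[0,0,0,0,0])

```text
clock: 3.72
eef_pos: [548.2, -187.9, 258.3]
tool_rot: [3.132, -0.04, 0.463]
force: [1.0, -1.1, -1.2]
width: 13.1
```

```bash
python3 to.py 539 -211 235 25
```

```text
slide [ -9.2 -23.1 -23.3] rot [-0.49  2.27 -1.52]
pos [ 548.2 -187.9  258.3] rpy [179.5  -2.3  26.5] F [ 1.  -1.1 -1.2] w 13.1 t 3.72 q [ 0.13  0.49  0.25  1.72 -0.17  0.91  0.91]
```

arm_command(rot=[[-0.5,2.3,-1.5],[0,0,0],[0,0,0],[0,0,0]], slide=[[-9,-15,-23],[0,0,0],[0,0,0],[0,0,0]], gripper=[0,0,0,0])

```text
clock: 4.05
eef_pos: [539.0, -216.6, 239.9]
tool_rot: [3.129, -0.003, 0.42]
force: [-0.4, 1.3, -2.0]
width: 13.2
```

Run:
```python
from h import *
print(telemetry.read_state()['eef_pos'],telemetry.read_state()['tool_rot'])
p,d,c=snap('wrist','w4')
print(telemetry.read_state()['eef_pos'],telemetry.read_state()['tool_rot'])
```

```text
[ 539.007266   -216.60023057  239.90908225] [ 3.12938055 -0.00345104  0.41991955]
[ 539.56886609 -216.1845049   240.35179894] [ 3.12879491 -0.00446079  0.42084511]
```

View pics/w4.png

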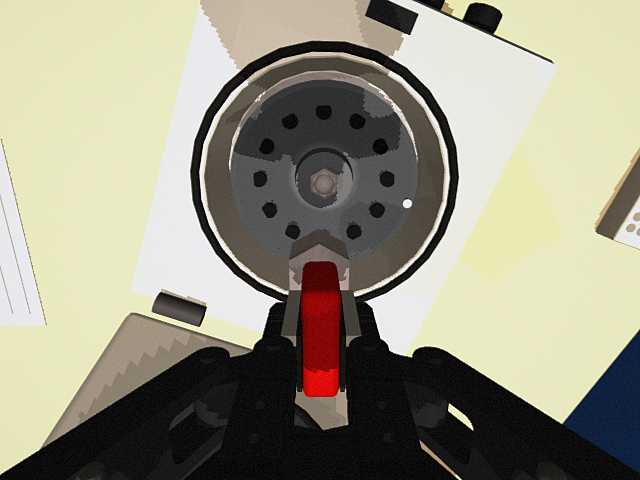

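Run:
```python
from h import *
p=load('w4')['p']
cv2.imwrite('pics/w4c.png',cv2.resize(p[140:230,270:376,::-1],None,fx=6.6,fy=6.6,interpolation=cv2.INTER_CUBIC))
cv2.imwrite('pics/w4d.png',cv2.resize(p[220:420,250:400,::-1],None,fx=3,fy=3,interpolation=cv2.INTER_CUBIC))
```

```text
(no output)
```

View pics/w4c.png

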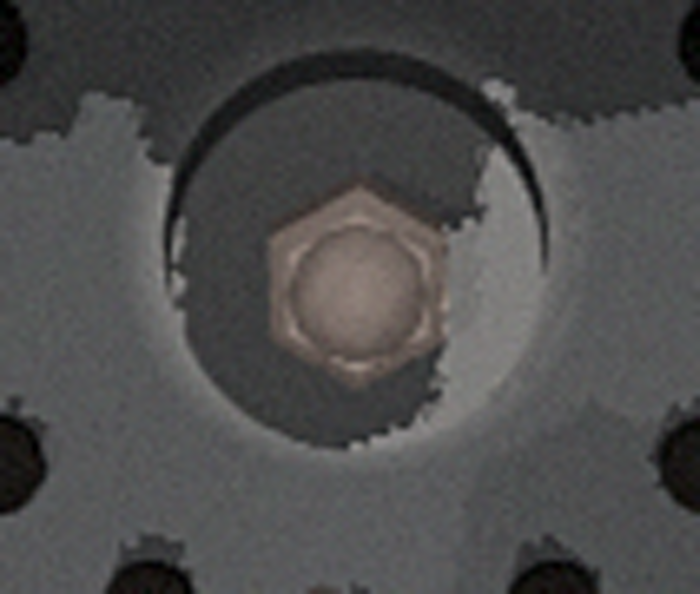

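View pics/w4d.png

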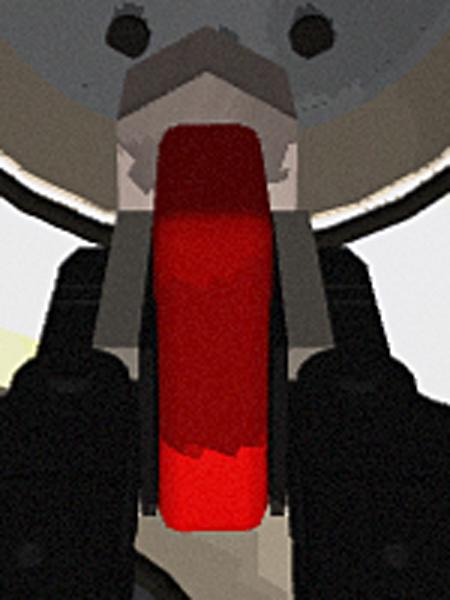

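The nut is at crop (358,290), its corners pointing up and down in the picture. The held key's tube corner (207,68) points the same way, so the two are aligned at this yaw. Now I'll compute positions.

Run:
```python
from h import *
z=load('w4');d=z['d']
print('cap',onz(z,270+358/6.6,140+290/6.6,113), world(z,324,184,d[184,324]))
T=R.from_euler('xyz',[3.1291,-.0040,.4204]).as_matrix();o=np.array([539.3,-216.4,240.1])
print('cam rot in tool',(T.T@rot(z)).round(3),'pos',T.T@(z['xyz']-o))
def P(a): return np.round(pix(z,o+T@np.array(a)),1)
# bottom rim corner px (319,229.3), top rim corner (319,242.7), handle top far edge (208/3+250, 220+211/3), near edge 220+527/3
tgt={'bot':(319,229.3),'rim':(319,242.7)}
from scipy.optimize import least_squares
# unknown: yoff, zoff(tool z of underside)
f=lambda q:[pix(z,o+T@[q[0],q[1]-17.9,q[2]])[i]-(319,229.3)[i] for i in (0,1)]+[pix(z,o+T@[q[0],q[1]-17.9,q[2]-28])[i]-(319,242.7)[i] for i in(0,1)]+[pix(z,o+T@[q[0],q[1]-22,q[2]-92])[1]-(220+211/3)]+[pix(z,o+T@[q[0],q[1]+22,q[2]-92])[1]-(220+527/3)]
r=least_squares(f,[0,0,63]);print(r.x,r.fun)
# hex edges orientation of nut in world
a=onz(z,270+362/6.6,140+184/6.6,106);b=onz(z,270+360.5/6.6,140+388/6.6,106);print('nutdir',np.degrees(np.arctan2(*(a-b)[[1,0]])),np.linalg.norm(a-b), (a+b)/2)
a=onz(z,250+207/3,220+28/3,176);
```

```text
cap [ 530.25954116 -188.06517942  113.        ] [ 530.21228547 -188.35718421  111.88158457]
cam rot in tool [[ 1.    -0.     0.001]
 [-0.    -0.952 -0.305]
 [ 0.001  0.305 -0.952]] pos [   0.52070422  -76.53087492 -142.41302618]
[-0.6101023   2.60456988 67.16774119] [ 0.14614111 -1.3053811  -0.12828726  0.57787522  0.67272189 -0.31907008]
nutdir 113.86663644558274 23.100536839402242 [ 531.06774108 -188.76677388  106.        ]
```

```bash
python3 to.py 530.1 -185.8 188 23.9
```

```text
slide [ -9.5  30.4 -52.4] rot [ 0.57  0.53 -0.21]
pos [ 539.6 -216.2  240.4] rpy [179.3  -0.3  24.1] F [ 0.6 -0.5 -0.7] w 13.3 t 4.1 q [ 0.15  0.52  0.27  1.72 -0.16  0.91  0.91]
```

arm_command(rot=[[0.6,0.5,-0.2],[0,0,0],[0,0,0],[0,0,0]], slide=[[-4.5,15,-20],[-5,15,-20],[0,0,-10],[0,0,0]], gripper=[0,0,0,0])

```text
clock: 4.43
eef_pos: [534.6, -180.5, 193.8]
tool_rot: [3.137, -0.011, 0.426]
force: [-0.1, -0.4, -1.1]
width: 12.7
```

```bash
python3 to.py 530.1 -185.8 186 23.9
```

```text
slide [-4.5 -5.3 -7.8] rot [-0.05  0.69 -0.52]
pos [ 534.6 -180.5  193.8] rpy [179.8  -0.7  24.4] F [-0.1 -0.4 -1.1] w 12.7 t 4.43 q [ 0.12  0.56  0.24  1.82 -0.19  0.78  0.89]
```

arm_command(rot=[[0,0.7,-0.5],[0,0,0],[0,0,0]], slide=[[-4.5,-5.3,-6],[0,0,0],[0,0,0]], gripper=[0,0,0])

```text
clock: 4.68
eef_pos: [532.2, -185.7, 189.4]
tool_rot: [3.141, -0.002, 0.42]
force: [-0.3, 0.6, -0.9]
width: 13.4
```

```bash
python3 to.py 530.1 -185.8 186 23.9
python3 - <<'E'
from h import *
p,d,c=snap('wrist','w5')
cv2.imwrite('pics/w5c.png',cv2.resize(p[180:360,220:420,::-1],None,fx=3.3,fy=3.3,interpolation=cv2.INTER_CUBIC))
p,d,c=snap('scene','s5')
cv2.imwrite('pics/s5c.png',cv2.resize(p[200:360,50:260,::-1],None,fx=3.6,fy=3.6,interpolation=cv2.INTER_CUBIC))
E
```

```text
slide [-2.1 -0.1 -3.4] rot [-0.    0.15 -0.19]
pos [ 532.2 -185.7  189.4] rpy [ 1.799e+02 -1.000e-01  2.410e+01] F [-0.3  0.6 -0.9] w 13.4 t 4.68 q [ 0.13  0.57  0.25  1.82 -0.19  0.78  0.89]
```

View pics/w5c.png

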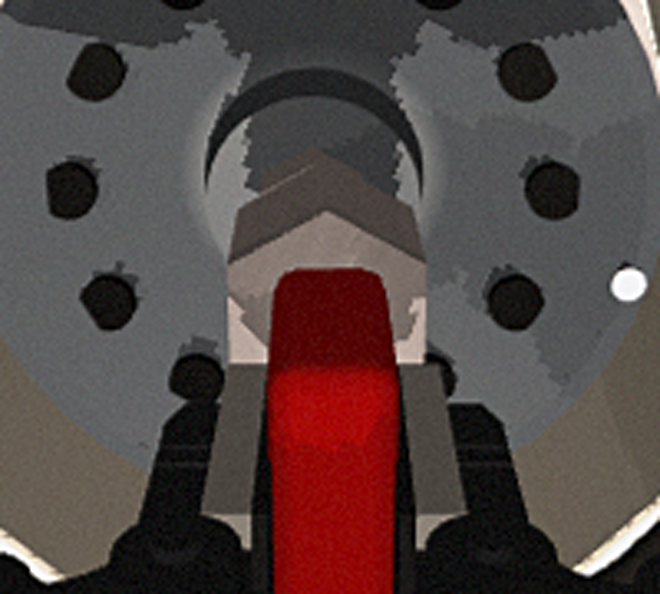

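View pics/s5c.png

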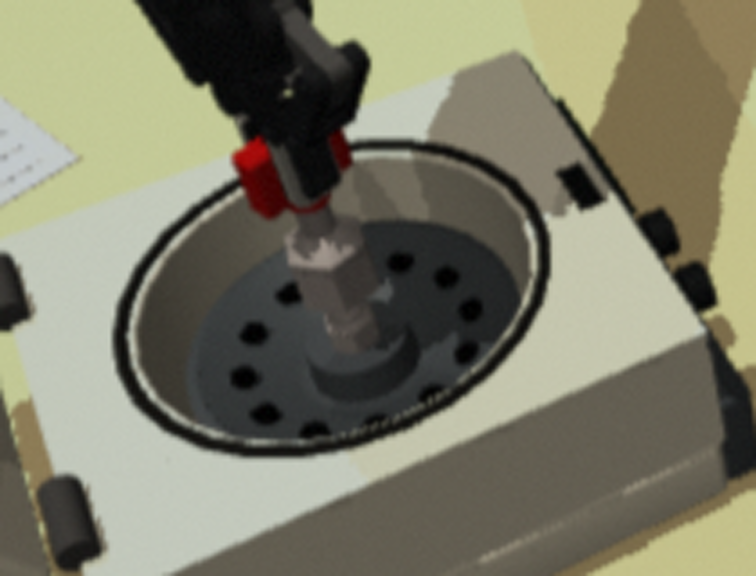

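The scene crop shows the key's tube (335,280) just above the nut (350,325), roughly in line. I'll zoom into the wrist view's lower rim.

Run:
```python
from h import *
p=load('w5')['p'].astype(float)*1.6
p=p.clip(0,255).astype(np.uint8)
cv2.imwrite('pics/w5d.png',cv2.resize(p[215:270,280:360,::-1],None,fx=9.5,fy=9.5,interpolation=cv2.INTER_CUBIC))
p=load('s5')['p']
cv2.imwrite('pics/s5d.png',cv2.resize(p[245:310,115:180,::-1],None,fx=9,fy=9,interpolation=cv2.INTER_CUBIC))
```

```text
(no output)
```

View pics/w5d.png

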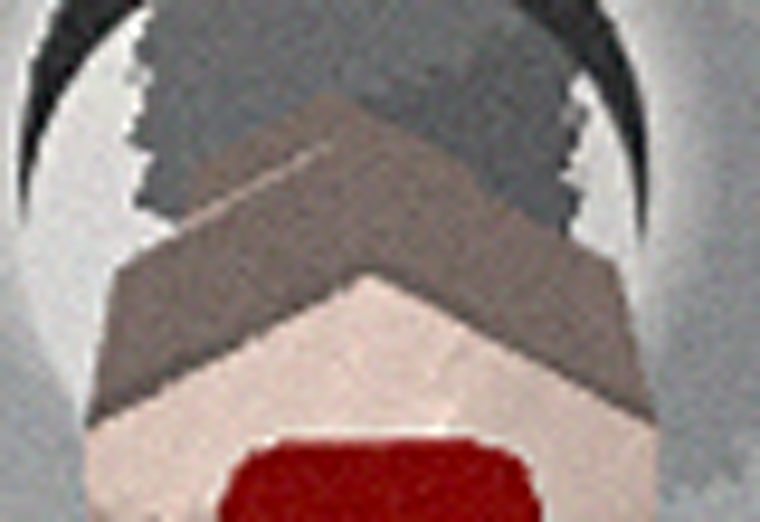

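View pics/s5d.png

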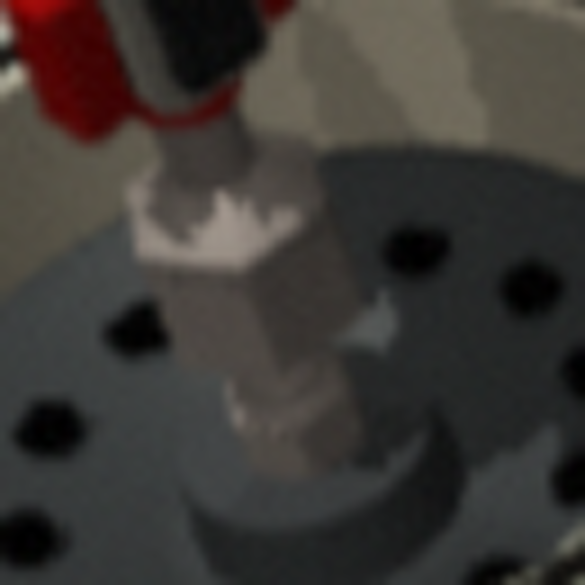

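The nut's corner (325,92) shows left of the tube's apex line (366), so the key is about 2.5 mm too far to the right. I'll quantify it.

Run:
```python
from h import *
z=load('w5')
s=[532.2,-185.7,189.4];yaw=.42
tx=np.array([np.cos(yaw),np.sin(yaw),0]);ty=np.array([tx[1],-tx[0],0])
a=onz(z,280+327/9.5,215+92/9.5,105); print('nut corner',a,'nut centre',a+11.55*ty)
from scipy.optimize import least_squares
T=R.from_euler('xyz',[3.141,-.002,.42]).as_matrix();o=np.array(s)
# tube: bottom L,R corners = (±15.5,-8.95,zb); rim L,R, apex (0,-17.9,zb-28)
pts=[((-15.5,-8.95,0),(118,268)),((15.5,-8.95,0),(612,262)),((-15.5,-8.95,-28),(88,428)),((15.5,-8.95,-28),(656,428)),((0,-17.9,-28),(366,275)),((0,-17.9,0),(366,137))]
f=lambda q:np.concatenate([np.array(pix(z,o+T@(np.array(q[:3])+R.from_euler('z',q[3]).apply(P))))-np.array([280+c[0]/9.5,215+c[1]/9.5]) for P,c in pts])
r=least_squares(f,[0,2,65,0]);print(r.x,r.fun.round(1))
k=o+T@r.x[:3];print('key underside',k, 'nut-key', a+11.55*ty-k)
```

```text
nut corner [ 524.38970565 -175.76845461  105.        ] nut centre [ 529.09933888 -186.31463187  105.        ]
[-2.78893342e-01  3.26674945e+00  6.76168668e+01 -7.74558921e-03] [ 0.4  0.   0.5  0.3 -0.2  0.3 -0.8 -0.  -0.   0.1  0.2 -0.8]
key underside [ 533.41721421 -188.77800293  121.78465852] nut-key [ -4.31787533   2.46337106 -16.78465852]
```

Run:
```python
from h import *
z=load('w5');d=z['d']
T=R.from_euler('xyz',[3.141,-.002,.42]).as_matrix();o=np.array([532.2,-185.7,189.4])
for u,v in [(320,300),(320,320),(320,340),(320,370),(320,380),(318,250),(318,255),(310,250),(330,250),(300,255),(308,228),(320,190),(316,203)]:
    w=world(z,u,v,d[v,u]); print((u,v),w.round(1),(T.T@(w-o)).round(1))
```

```text
(320, 300) [ 525.1 -168.7  219.1] [  0.5 -18.4 -29.7]
(320, 320) [ 528.4 -176.2  218.2] [  0.5 -10.2 -28.8]
(320, 340) [ 531.5 -183.2  218.7] [  0.5  -2.6 -29.3]
(320, 370) [ 536.6 -194.4  218.9] [  0.5   9.7 -29.5]
(320, 380) [ 538.5 -198.7  218.4] [  0.5  14.4 -29. ]
(318, 250) [ 526.1 -173.4  156.3] [ -0.6 -13.7  33.1]
(318, 255) [ 526.9 -175.2  158.2] [ -0.6 -11.7  31.2]
(310, 250) [ 522.5 -175.3  155.7] [ -4.6 -13.5  33.7]
(330, 250) [ 531.9 -171.5  154.7] [  5.4 -13.1  34.7]
(300, 255) [ 519.  -179.8  155.8] [ -9.7 -10.8  33.6]
(308, 228) [ 522.5 -182.5   94.2] [-7.7 -6.9 95.2]
(320, 190) [ 520.9 -159.3   74.7] [  0.2 -28.8 114.7]
(316, 203) [ 521.5 -167.4   81.5] [ -2.5 -21.1 107.9]
```

Run:
```python
from h import *
T=R.from_euler('xyz',[3.141,-.002,.42]).as_matrix();o=np.array([532.2,-185.7,189.4]);z=load('w5')
def tf(z,o,T,u,v,tz): 
    return (T.T@(onz(z,u,v,o[2]-tz)-o)).round(2)
print('handle far',tf(z,o,T,320,180+368/3.3,-29.2))
print('rim apex',tf(z,o,T,280+368/9.5,215+275/9.5,35))
for x,y in [(88,428),(656,428)]: print('rim',tf(z,o,T,280+x/9.5,215+y/9.5,35))
for x,y in [(118,268),(612,262),(366,135)]: print('bot',tf(z,o,T,280+x/9.5,215+y/9.5,63))
print('nut apex',tf(z,o,T,280+327/9.5,215+92/9.5,189.4-105))
z=load('w4');T=R.from_euler('xyz',[3.1291,-.004,.4204]).as_matrix();o=np.array([539.3,-216.4,240.1])
print('w4 handle far/near',tf(z,o,T,319,220+211/3,-29.2),tf(z,o,T,319,220+527/3,-29.2))
d=z['d']
for u,v in [(320,340),(320,380),(319,250),(324,184),(330,200),(316,172),(319,355)]:print((u,v),(world(z,u,v,d[v,u])).round(1),(T.T@(world(z,u,v,d[v,u])-o)).round(1))
```

```text
handle far [  0.48 -21.25 -29.21]
rim apex [ -0.27 -16.24  34.99]
rim [-15.31  -7.56  34.96]
rim [15.19 -7.56 35.03]
bot [-15.73  -7.16  62.96]
bot [14.53 -7.56 63.02]
bot [ -0.53 -15.67  62.99]
nut apex [ -3.25 -12.3   84.39]
w4 handle far/near [ -0.16 -21.9  -29.48] [ -0.22  21.22 -28.94]
(320, 340) [ 538.2 -213.9  268.8] [  0.2  -2.4 -28.7]
(320, 380) [ 545.1 -229.3  268.9] [  0.1  14.5 -28.6]
(319, 250) [ 533.4 -204.1  207.6] [ -0.5 -14.1  32.3]
(324, 184) [ 530.2 -188.4  111.9] [  2.6 -30.9 127.9]
(330, 200) [ 541.5 -201.3   91.7] [  7.6 -14.7 148.2]
(316, 172) [ 521.8 -183.8  104.6] [ -3.3 -38.6 135. ]
(319, 355) [ 540.5 -219.8  268.7] [ -0.2   3.9 -28.6]
```

arm_command(rot=[[0,0.2,-0.2],[0,0,0]], slide=[[-2.7,-1.1,-4],[0,0,0]], gripper=[0,0])

```text
clock: 4.95
eef_pos: [529.6, -188.3, 186.0]
tool_rot: [3.14, -0.0, 0.415]
force: [-0.3, 0.4, -0.7]
width: 13.1
```

```bash
python3 to.py 529.7 -186.8 180 23.9
python3 - <<'E'
from h import *
p,d,c=snap('wrist','w6')
p=(p.astype(float)*1.6).clip(0,255).astype(np.uint8)
cv2.imwrite('pics/w6d.png',cv2.resize(p[215:270,280:360,::-1],None,fx=9.5,fy=9.5,interpolation=cv2.INTER_CUBIC))
p,d,c=snap('scene','s6')
cv2.imwrite('pics/s6d.png',cv2.resize(p[245:310,115:180,::-1],None,fx=9,fy=9,interpolation=cv2.INTER_CUBIC))
E
python3 to.py 529.7 -186.8 180 23.9
```

```text
slide [ 0.1  1.5 -6. ] rot [0.06 0.03 0.13]
pos [ 529.6 -188.3  186. ] rpy [179.9  -0.   23.8] F [-0.3  0.4 -0.7] w 13.1 t 4.95 q [ 0.13  0.57  0.25  1.82 -0.19  0.77  0.89]
slide [-0.7  1.3 -6.5] rot [0.07 0.11 0.1 ]
pos [ 530.4 -188.1  186.5] rpy [ 1.799e+02 -1.000e-01  2.380e+01] F [ 0.9 -0.3 -0.4] w 13.3 t 5.05 q [ 0.13  0.57  0.25  1.82 -0.19  0.77  0.89]
```

View pics/w6d.png

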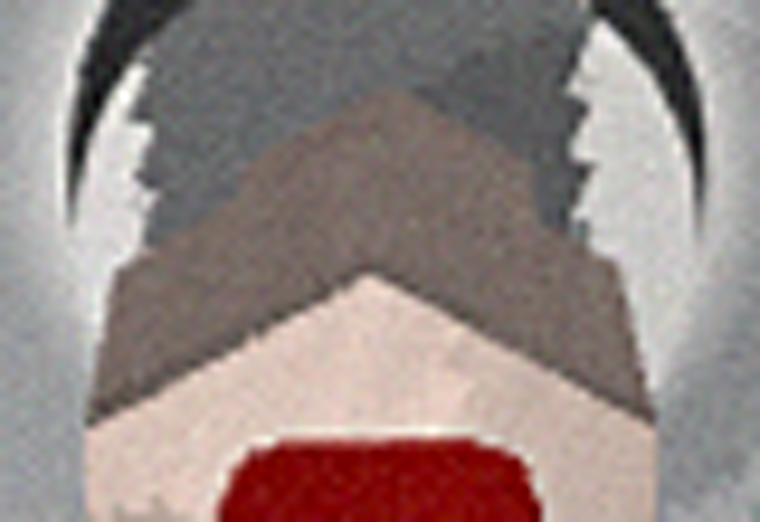

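View pics/s6d.png

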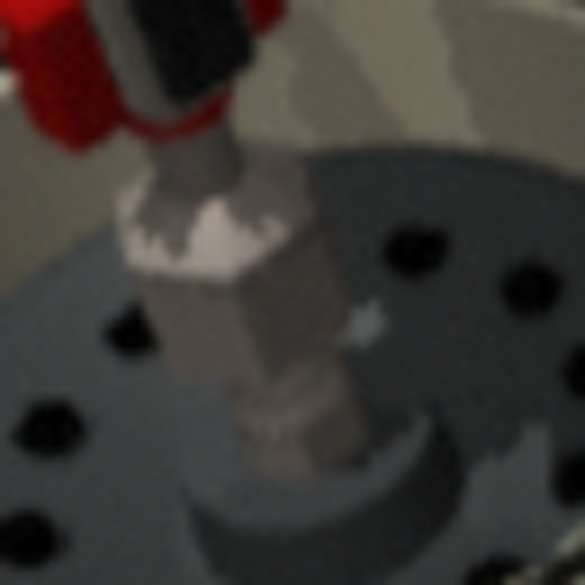

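The nut's apex (392,92) and hub (72–702, centre 387) are now right of the tube's centre (366), so I overshot by about 1.6 mm in tool x.

Run:
```python
from h import *
z=load('w6');o=np.array([529.8,-188.2,186.1]);T=R.from_euler('xyz',[3.1405,-.001,.4153]).as_matrix()
def tf(u,v,tz): return (T.T@(onz(z,280+u/9.5,215+v/9.5,o[2]-tz)-o)).round(2)
for x,y in [(88,428),(656,428),(366,275)]: print('rim',tf(x,y,35))
for x,y in [(118,268),(612,262)]: print('bot',tf(x,y,63))
for x,y in [(392,92),(250,175),(533,175)]: print('nut foot',tf(x,y,o[2]-92))
g=cv2.cvtColor(z['p'],cv2.COLOR_RGB2GRAY)
p=(z['p'].astype(float)*1.3).clip(0,255).astype(np.uint8)
cv2.imwrite('pics/w6h.png',cv2.resize(p[190:260,270:370,::-1],None,fx=7.5,fy=7.5,interpolation=cv2.INTER_CUBIC))
```

```text
rim [-15.57  -7.6   34.98]
rim [14.93 -7.61 35.01]
rim [ -0.63 -16.28  34.98]
bot [-16.03  -7.21  62.98]
bot [14.22 -7.61 63.01]
nut foot [ 0.75 -9.61 94.09]
nut foot [-9.17 -3.57 94.09]
nut foot [10.62 -3.58 94.11]
```

View pics/w6h.png

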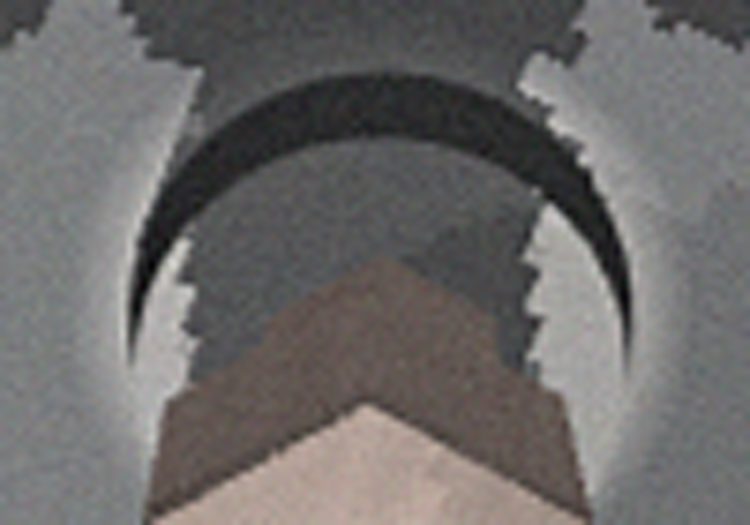

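arm_command(rot=[[0,0.1,0.1],[0,0,0]], slide=[[1,0,-8],[0,0,0]], gripper=[0,0])

```text
clock: 5.22
eef_pos: [531.7, -188.3, 178.3]
tool_rot: [3.14, -0.001, 0.417]
force: [-0.4, 0.8, -0.8]
width: 12.9
```

```bash
python3 to.py 531.4 -188 170 23.9
```

```text
slide [-0.3  0.3 -8.3] rot [ 0.08  0.07 -0.  ]
pos [ 531.7 -188.3  178.3] rpy [179.9  -0.   23.9] F [-0.4  0.8 -0.8] w 12.9 t 5.22 q [ 0.13  0.58  0.24  1.82 -0.19  0.76  0.89]
```

Underside is at about z=115, near the cap top. I'll descend in small steps and watch the force.

arm_command(rot=[[0,0,0],[0,0,0]], slide=[[-0.3,0.3,-4],[0,0,-2]], gripper=[0,0])

```text
clock: 5.38
eef_pos: [531.6, -188.0, 171.7]
tool_rot: [3.14, -0.001, 0.417]
force: [-0.3, 0.2, -0.9]
width: 13.1
```

```bash
python3 to.py 531.4 -188 170 23.9
```

```text
slide [-0.2 -0.  -1.7] rot [ 0.08  0.07 -0.01]
pos [ 531.6 -188.   171.7] rpy [179.9  -0.   23.9] F [-0.3  0.2 -0.9] w 13.1 t 5.38 q [ 0.13  0.59  0.24  1.83 -0.2   0.74  0.9 ]
```

arm_command(rot=[[0,0,0],[0,0,0]], slide=[[0,0,-2],[0,0,-2]], gripper=[0,0])

```text
clock: 5.55
eef_pos: [531.5, -187.8, 166.9]
tool_rot: [3.14, -0.0, 0.418]
force: [-1.0, -0.0, -1.7]
width: 12.8
```

```bash
python3 to.py 531.4 -188 165 23.9
```

```text
slide [-0.1 -0.2 -1.9] rot [ 0.07  0.04 -0.02]
pos [ 531.5 -187.8  166.9] rpy [179.9  -0.   23.9] F [-1.  -0.  -1.7] w 12.8 t 5.55 q [ 0.13  0.6   0.24  1.83 -0.2   0.73  0.9 ]
```

arm_command(rot=[[0,0,0],[0,0,0]], slide=[[0,-0.2,-1.5],[0,0,-1.5]], gripper=[0,0])

```text
clock: 5.72
eef_pos: [531.4, -187.9, 163.3]
tool_rot: [3.141, 0.0, 0.418]
force: [-0.2, -0.2, -1.9]
width: 13.0
```

```bash
python3 to.py 531.4 -188 160 23.9
```

```text
slide [ 0.  -0.1 -3.3] rot [ 0.06  0.02 -0.03]
pos [ 531.4 -187.9  163.3] rpy [179.9   0.   23.9] F [-0.2 -0.2 -1.9] w 13.0 t 5.72 q [ 0.14  0.6   0.24  1.84 -0.2   0.72  0.9 ]
```

No resistance, and the tool is already below where a small key would stop. I'll continue.

arm_command(rot=[[0,0,0],[0,0,0]], slide=[[0,0,-1.5],[0,0,-1.5]], gripper=[0,0])

```text
clock: 5.88
eef_pos: [531.4, -188.0, 160.0]
tool_rot: [3.141, 0.0, 0.418]
force: [-1.1, 0.2, -0.8]
width: 13.1
```

arm_command(rot=[[0,0,0],[0,0,0]], slide=[[0,0,-1],[0,0,-1]], gripper=[0,0])

```text
clock: 6.05
eef_pos: [531.4, -187.9, 157.7]
tool_rot: [3.141, 0.0, 0.418]
force: [-0.3, -0.2, -1.2]
width: 13.3
```

```bash
python3 to.py 531.4 -188 155 23.9
python3 - <<'E'
from h import *
p,d,c=snap('wrist','w7')
p=(p.astype(float)*1.6).clip(0,255).astype(np.uint8)
cv2.imwrite('pics/w7d.png',cv2.resize(p[180:280,250:390,::-1],None,fx=5.5,fy=5.5,interpolation=cv2.INTER_CUBIC))
p,d,c=snap('scene','s7')
cv2.imwrite('pics/s7d.png',cv2.resize(p[225:310,105:190,::-1],None,fx=7,fy=7,interpolation=cv2.INTER_CUBIC))
E
```

```text
slide [ 0.  -0.1 -2.7] rot [ 0.06  0.01 -0.02]
pos [ 531.4 -187.9  157.7] rpy [179.9   0.   23.9] F [-0.3 -0.2 -1.2] w 13.3 t 6.05 q [ 0.14  0.61  0.23  1.84 -0.2   0.71  0.9 ]
```

View pics/w7d.png

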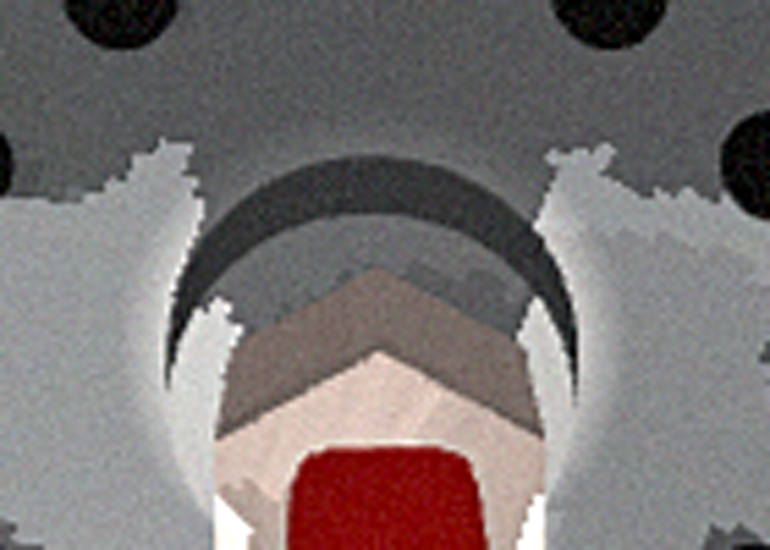

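View pics/s7d.png

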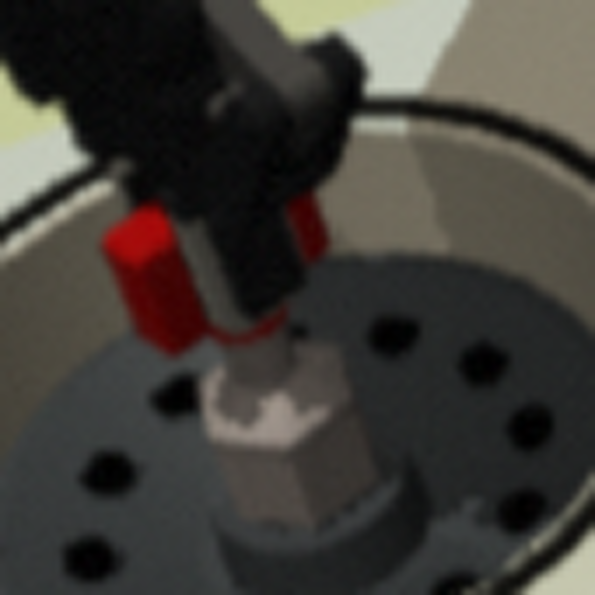

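The tube (wrist crop apex (378,268)) has gone over the nut and stands nearly on the hub. I'll lower the last few millimetres until it touches.

arm_command(rot=[[0,0,0],[0,0,0]], slide=[[0,0,-0.8],[0,0,-0.8]], gripper=[0,0])

```text
clock: 6.32
eef_pos: [531.4, -187.9, 156.2]
tool_rot: [3.141, 0.0, 0.418]
force: [-0.4, -0.8, -1.0]
width: 12.8
```

arm_command(rot=[[0,0,0]], slide=[[0,0,-0.8]], gripper=[0])

```text
clock: 6.4
eef_pos: [531.4, -187.9, 155.4]
tool_rot: [3.141, 0.0, 0.418]
force: [-0.4, 0.4, -0.7]
width: 13.2
```

arm_command(rot=[[0,0,0]], slide=[[0,0,-0.8]], gripper=[0])

```text
clock: 6.48
eef_pos: [531.4, -187.9, 154.6]
tool_rot: [3.14, 0.0, 0.418]
force: [-0.9, 0.9, 8.6]
width: 13.2
```

arm_command(rot=[[0,0,0]], slide=[[0,0,-0.8]], gripper=[0])

```text
clock: 6.57
eef_pos: [531.4, -188.1, 154.6]
tool_rot: [3.14, -0.0, 0.417]
force: [-2.9, 1.5, 11.9]
width: 13.3
```

It made contact at TCP z 154.6, which puts the underside 62.6 mm lower at 92.0, matching the hub height. I'll let it settle and check.

arm_command(rot=[[0,0,0],[0,0,0]], slide=[[0,0,-0.2],[0,0,-0.2]], gripper=[0,0])

```text
clock: 6.73
eef_pos: [531.3, -188.0, 154.7]
tool_rot: [3.141, -0.001, 0.417]
force: [-0.2, 0.1, -0.2]
width: 13.1
```

```bash
python3 - <<'E'
from h import *
p,d,c=snap('wrist','w8'); s=telemetry.read_state()
z=load('w8');T=R.from_euler('xyz',s['tool_rot']).as_matrix()
for u,v in [(320,330),(320,350),(318,252),(310,255),(326,255)]: print((T.T@(world(z,u,v,d[v,u])-s['eef_pos'])).round(1),world(z,u,v,d[v,u]).round(1))
p=(p.astype(float)*1.6).clip(0,255).astype(np.uint8)
cv2.imwrite('pics/w8d.png',cv2.resize(p[180:280,250:390,::-1],None,fx=5.5,fy=5.5,interpolation=cv2.INTER_CUBIC))
p,d,c=snap('scene','s8')
cv2.imwrite('pics/s8d.png',cv2.resize(p[225:310,105:190,::-1],None,fx=7,fy=7,interpolation=cv2.INTER_CUBIC))
snap('top','t8')
E
python3 to.py 531.4 -188 155 23.9
```

```text
[  0.5  -6.9 -29.8] [ 529.  -181.4  184.5]
[  0.5   0.8 -30.3] [ 532.1 -188.4  185. ]
[ -0.6 -13.5  30.8] [ 525.3 -175.9  123.8]
[ -4.6 -11.5  32.1] [ 522.5 -179.4  122.6]
[  3.4 -11.4  32.2] [ 529.8 -176.2  122.4]
slide [ 0.1 -0.   0.3] rot [ 0.04  0.05 -0.01]
pos [ 531.3 -188.   154.7] rpy [179.9  -0.   23.9] F [-0.3  0.4  2.4] w 13.6 t 6.88 q [ 0.14  0.61  0.23  1.84 -0.2   0.7   0.9 ]
```

View pics/w8d.png

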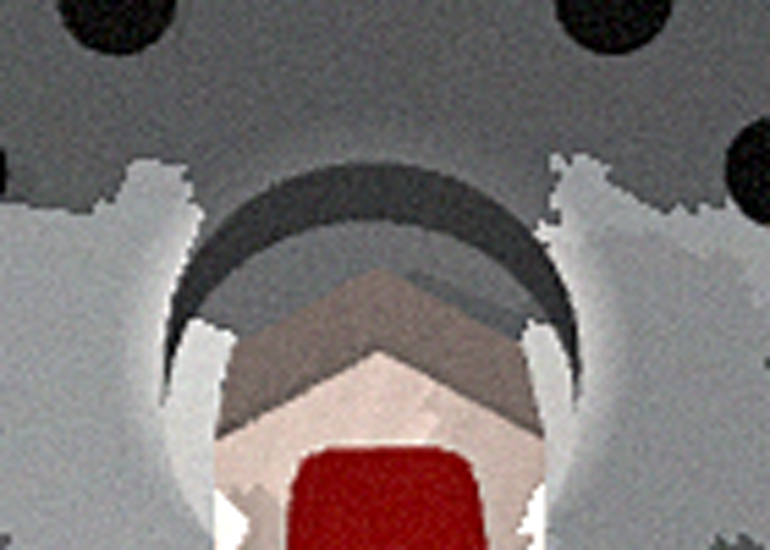

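View pics/s8d.png

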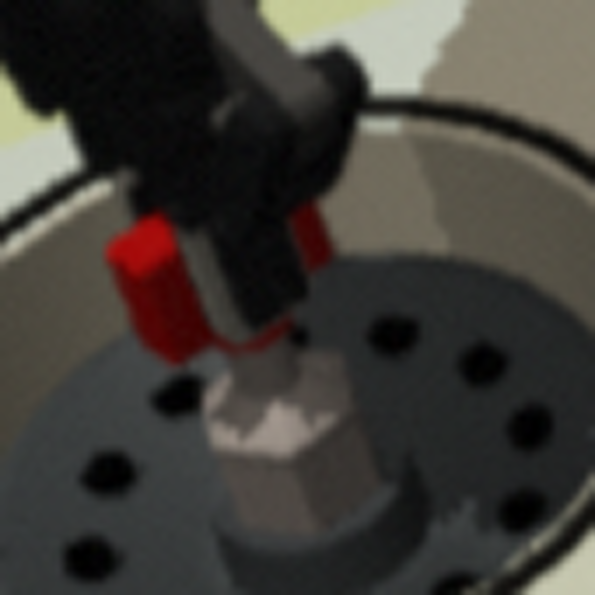

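View pics/s8.png

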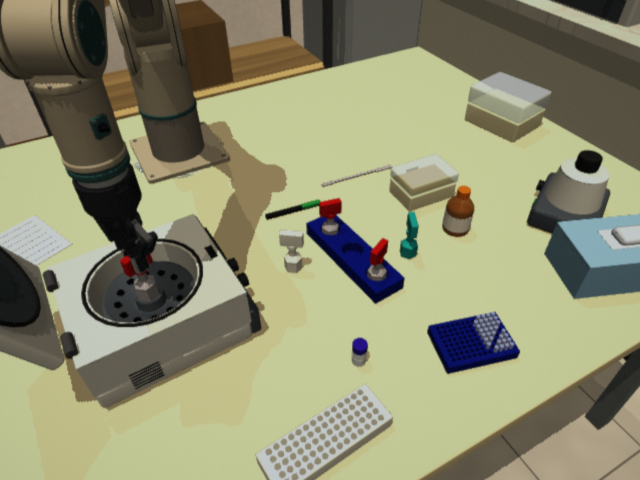

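The tube rests on the hub all round (scene crop base at about (300,530)), and the handle top measures z 184.5, against 184 expected. The other two keys stand in the rack undisturbed. I'll add a light downward push, check it holds, and hand in.

arm_command(rot=[[0,0,0],[0,0,0]], slide=[[0,0,-0.5],[0,0,-0.7]], gripper=[0,0])

```text
clock: 7.05
eef_pos: [531.4, -188.1, 154.6]
tool_rot: [3.141, -0.001, 0.417]
force: [-2.7, 1.7, 10.5]
width: 13.2
```

```bash
python3 to.py 531.3 -188 155 23.9
python3 - <<'E'
from h import *
for i in range(4): get_image('top')
E
python3 to.py 531.3 -188 155 23.9
```

```text
slide [-0.1  0.1  0.4] rot [ 0.03  0.07 -0.  ]
pos [ 531.4 -188.1  154.6] rpy [ 1.799e+02 -1.000e-01  2.390e+01] F [-2.7  1.7 10.5] w 13.2 t 7.05 q [ 0.14  0.61  0.23  1.84 -0.2   0.7   0.9 ]
slide [-0.1  0.1  0.4] rot [0.03 0.08 0.  ]
pos [ 531.4 -188.1  154.6] rpy [ 1.799e+02 -1.000e-01  2.390e+01] F [-1.9  1.4  6.7] w 13.4 t 7.25 q [ 0.14  0.61  0.23  1.85 -0.2   0.7   0.9 ]
```

Stable, with about 7–10 N of push, so I'm handing in.

```bash
python3 -c "
from cell import ctrl; print(ctrl.finish_job())"
```

```text
the job is handed in; nothing more can be done
None
```

The key from the rack's middle hole fitted on the first try. I finished with it fully down over the nut, upright and held in the gripper, and handed the job in at about 7.3 s of the 72 s.

**Seating:** It slid over the nut without resistance, passing the height where a smaller key would have stopped. It touched the hub at TCP height 154.6 mm, which puts the underside at about 92 mm. In the last wrist view the handle top was at about 184.5 mm, against 184 mm expected.

**Forces and tilt:** The push on the hub was about 7 to 12 N, well below 60 N. Tool tilt was about 0.1°, and the finger opening held steady at about 13 mm.

**Rest of the bench:** In the last scene picture the other two keys stand untouched in the rack, and the bystanders look unmoved.

**Disagreements between checks:**
- The nut's position from the top camera was about 4 mm off the wrist camera's. I relied on the wrist views, and the fit bore them out.
- A fit to the key's outline put its underside about 67 mm below the TCP, while the depth readings gave about 63 mm. The contact height confirmed the depth value.

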